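Feel for the notch in the stop fence and press its release

TASK

Lower the red stop of the blue fence on the workbench by its hidden release: put the closed fingertips on the yellow end of the fence's top edge, slide them along the edge until you feel the notch, then press the dark steel catch inside the notch fully down, so that it stays down. Touch lightly, do not push on the red stop itself, pick nothing up, leave the loose things where they are, and take the hand away at the end.

Things in the scene. Friction and masses are not known exactly. Their poses are not given: they have to be found in the camera images.
- rail: Stop fence screwed to the table: straight upright blue bar, 380 mm long (its y), 24 mm thick (its x), on a foot plate 70 x 400 mm, 8 mm high. Origin: middle of its underside, on the table; z up. Level flat top edge 70 mm above the table. One notch, 40 mm long along y, open to both sides, cuts the edge; its middle lies anywhere from y = -45 to +45 mm, unreported; elsewhere the edge is unbroken
- yellow_end (a point): middle of the yellow part of the fence's top edge: the last 35 mm at its +y end (y from 155 to 190 mm) are painted yellow. The point lies on the edge, 70 mm above the table; axes as the fence's
- catch (a joint): how far the dark steel release catch, a block 36 mm long and 20 mm thick that fills the notch, is pressed straight down (m): 0 at the start, its flat top 8 mm below the edge; 0.008 fully home, 16 mm below. It moves with a steady drag of 5 to 6 N, has no spring and stays where it is left
- stop_pin: red stop pin, 14 mm across, standing out of the fence's top edge 172 mm from the middle towards the unpainted (-y) end. Origin: centre of its top, 84 mm above the table at the start (14 mm above the edge). Linked to the catch: it sinks 12 mm as the catch goes fully home
- offcut: dark wood offcut, 40 x 160 mm and 20 mm high, lying on the table in front of (robot side of) the fence. Loose bystander; origin at the middle of its underside
- tape_roll: roll of blue tape, 90 mm across and 25 mm high, lying flat behind the fence. Loose bystander; origin at the middle of its underside
- tape_measure: yellow tape measure, 65 x 36 mm and 58 mm high. Loose bystander; origin at the middle of its underside
- glue: yellow glue bottle with a red cap, 60 mm across and 170 mm high. Loose bystander; origin at the middle of its underside
- paint_tin: paint tin, 100 mm across and 120 mm high. Loose bystander; origin at the middle of its underside
- screwdriver: screwdriver with a red handle lying on the table. Loose bystander; origin on its underside

How it is judged:
By the outcome, as a careful person would: the job done as asked, in the order asked, and still so for the second after the job is handed in, with the robot touching nothing.
It also fails if it takes over 64 s, if anything falls off the work surface, if the arm or the gripper's body presses on something with over 40 N, if the wrist force passes 120 N, or if a joint passes its speed limit or range.

ROBOT

A 6-joint arm with a two-finger parallel gripper is mounted at the origin on the work surface. World frame = base frame: x ahead of the robot, y to its left, z up, the work surface at z = 0. Lengths are in mm, angles in rad, forces in N, time in s.
With the tool pointing down it reaches from about 350 to 975 mm from the base axis. Payload 7.1 kg.
Tool frame: the origin (TCP) lies at the centre of the arm's flange, where the gripper is bolted on; the fingertips stand 182 mm ahead of it and the grasp point (between the pads) lies 163 mm ahead of it; z points along the fingers, y is the line along which they close (so a half turn about z gives the same grasp; the last joint's range is limited). The gripper opens to 88 mm and grips with 3 to 60 N. Pads are 20 mm wide; open, the fingers measure 115 mm over their backs; the gripper's body (75 mm by 178 mm) begins 61 mm behind the grasp point.
Start: joints at [-1.197, 0.423, 1.63, -0, 1.089, -0.019], TCP at [239.252, -577.378, 404.675] pointing down, gripper open.
Joint ranges: [-3, 3], [-0.9, 2.11], [0.09, 2.58], [-1.31, 4.45], [0.11, 2.69], [-2.54, 2.54]. Speed limits (rad/s): [2.39, 2.39, 3.01, 3.14, 3.14, 3.14].

INTERFACE

Orientations are given as a rotation vector (axis times angle).
In Python, from workcell import readout, get_image, ctrl gives the robot as it stands.
- The arm moves only by the tool step_arm, never from a script. Its argument "targets" is a list that holds one entry, the list of rows, each a list of 7 numbers: the shift along the world's x, y, z as a fraction of full scale, then the turn, a rotation vector about the world's x, y, z as a fraction of full scale, then the opening, from 0 (shut) to 1 (fully open). In form: [[[dx, dy, dz, wx, wy, wz, claw], ...]]. A call has exactly 5 rows; each row shifts and turns the commanded pose from where the row before left it; what a row does not reach is not made up. Full scale, the value 1, is 0.05 m for a shift and 4 degrees for a turn. A row lasts 1/8 s, in which the tool goes at most 62.5 mm and 10.7 degrees, less where a joint would pass 70% of its speed; a pose out of reach is approached as far as the arm can. A call with a number of a shift or a turn outside -1 to 1 is refused whole. A call with a gripper value outside its range is refused whole. The fingers move at their own pace and stop on an object; the grip force is fixed at half the most. Time passes only in rows, so rows that do not move let the fingers close, or fill a call up. It gives the time, the measured TCP pose, the force, the opening and the grip force at its end, in the units of the state.
- readout.get_obs(): the state, without advancing time (a new reading comes with each control period).
- get_image(name): name is "side" or "top"; returns a dict with "pixels" (420x560x3 uint8, red, green, blue), "intrinsics" (3x3 intrinsics, pixels), "extrinsics" (4x4, takes a point from world to camera coordinates). Camera axes: x right, y down, z forward; pixel columns grow to the right and rows downward; lengths in mm; the calibration is good to about 2 mm. A picture is of the moment at which its call begins. There is no depth.
- ctrl.close_job(): hands the job in; it is judged then, once.
The state is a dict: "t": time; "qpos": joint angles; "qvel": joint speeds; "joint_torque": joint torques, N m; "ee_pos": TCP position; "orientation": TCP orientation; "ft_force": force on the tool from outside, world axes, zero at the start; "moment": the same for the moment, N m; "width": finger opening in mm; "grasp_force": force on a finger pad.
Only numpy, scipy, OpenCV 4.12 (cv2) and the standard library are available. Lean on these libraries where they do the work, as an engineer would, in place of code of your own. Each camera call takes 0.05 s, during which the arm holds its last target. There are 200 camera calls.

## Working session

There is one attempt and no reset: what is moved stays moved. The work goes in short steps, Python scripts to look and compute and a tool call to move; the robot and the scene stay as the last step left them, time stands still between calls to the robot, and variables do not carry over. Pictures are saved under pics/ and viewed, at most 10 in all, crops included, and the job is handed in when it is done.

Besides the shell and the picture viewer there is one more tool, called after "Request:" by a JSON object that holds its "fn" and its "kwargs". step_arm: Moves the arm, as the interface text tells. Shift numbers are shares of 0.05 m and turn numbers shares of 4 degrees, none past 1 either way. Its arguments: {"type":"object","properties":{"targets":{"type":"array"}},"required":["targets"]}

```bash
mkdir -p pics; python3 - <<'E'
from workcell import readout,get_image
import cv2
for n in("top","side"):
    d=get_image(n); cv2.imwrite(f"pics/{n}0.png",d["pixels"][:,:,::-1]); print(n,d["intrinsics"],d["extrinsics"])
o=readout.get_obs();print(o)
E
```

```text
top [[468.72577045   0.         285.34844076]
 [  0.         468.72577045 211.31621486]
 [  0.           0.           1.        ]] [[ 2.39523135e-02 -9.99691339e-01  6.59645563e-03 -2.36320909e+01]
 [-9.94467216e-01 -2.45011818e-02 -1.02150126e-01  5.44185910e+02]
 [ 1.02280217e-01 -4.11322702e-03 -9.94747123e-01  1.36036410e+03]
 [ 0.00000000e+00  0.00000000e+00  0.00000000e+00  1.00000000e+00]]
side [[416.00817655   0.         272.35744193]
 [  0.         416.00817655 209.1703273 ]
 [  0.           0.           1.        ]] [[-9.88380933e-01 -1.51658625e-01 -1.01387163e-02  5.38422284e+02]
 [-1.06489402e-01  7.38515143e-01 -6.65774279e-01  1.09324877e+02]
 [ 1.08458007e-01 -6.56958937e-01 -7.46084322e-01  1.27269598e+03]
 [ 0.00000000e+00  0.00000000e+00  0.00000000e+00  1.00000000e+00]]
{'t': 0.1, 'qpos': array([-1.19699815e+00,  4.23797457e-01,  1.63059384e+00, -4.84899887e-05,
        1.08862008e+00, -1.89947296e-02]), 'qvel': array([-0.00047829, -0.00144874, -0.00210472,  0.00011188, -0.00017202,
        0.00031554]), 'joint_torque': array([ 9.45068382e-05, -5.45617068e+01, -2.74325073e+01,  6.44517085e-02,
        1.88006664e-02, -5.43089106e-05]), 'ee_pos': array([ 239.16328773, -577.16439555,  403.96638307]), 'orientation': array([-3.07982996e+00, -6.12802513e-01,  4.59471161e-04]), 'ft_force': array([-0.14993135, -0.1492895 , -0.48835543]), 'moment': array([0.0286617 , 0.06217198, 0.02591473]), 'grasp_force': 0.0, 'width': 87.86492009081867}
```

View pics/top0.png

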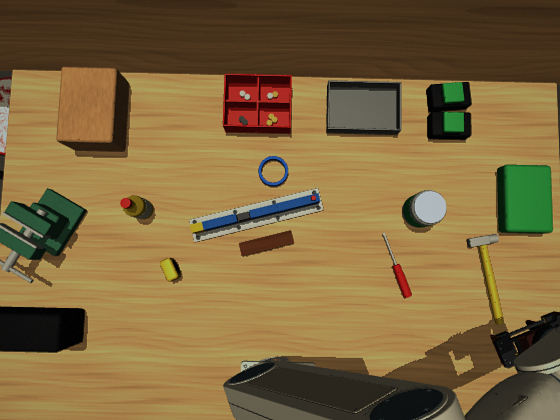

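View pics/side0.png

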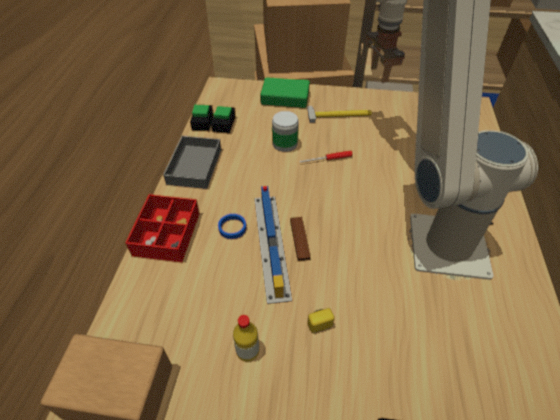

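```bash
cat >h.py <<'E'
import numpy as np,cv2
from workcell import readout,get_image
def ray(d,uv,z):
    K,T=d["intrinsics"],d["extrinsics"];R,t=T[:3,:3],T[:3,3]
    c=-R.T@t; r=R.T@np.linalg.solve(K,[uv[0],uv[1],1]); return c+r*(z-c[2])/r[2]
def blob(d,lo,hi,box):
    x0,y0,x1,y1=box; m=cv2.inRange(cv2.cvtColor(d["pixels"],cv2.COLOR_RGB2HSV),lo,hi)
    k=np.zeros_like(m);k[y0:y1,x0:x1]=m[y0:y1,x0:x1]
    n,l,s,c=cv2.connectedComponentsWithStats(k); i=1+np.argmax(s[1:,4]); return c[i],s[i],np.argwhere(l==i)[:,::-1]
E
python3 - <<'E'
from h import *
from scipy.spatial.transform import Rotation as Ro
for n,boxes in(("top",[(185,215,215,240),(300,190,325,210),(190,185,325,240)]),("side",[(265,265,295,300),(255,180,275,200),(250,180,295,280)])):
    d=get_image(n)
    y=blob(d,(18,130,60),(35,255,255),boxes[0]); r=blob(d,(0,150,60),(8,255,255),boxes[1])
    print(n,"yellow",y[0],y[1],ray(d,y[0],70),"red",r[0],r[1],ray(d,r[0],84))
    m=cv2.inRange(cv2.cvtColor(d["pixels"],cv2.COLOR_RGB2HSV),(100,120,50),(125,255,255))
    x0,y0,x1,y1=boxes[2];k=np.zeros_like(m);k[y0:y1,x0:x1]=m[y0:y1,x0:x1]
    nn,l,s,c=cv2.connectedComponentsWithStats(k)
    for i in range(1,nn):
        if s[i,4]>30: print("blue",s[i],c[i],ray(d,c[i],70))
    x0,y0,x1,y1=boxes[2]
    cv2.imwrite(f"pics/{n}c.png",cv2.resize(d["pixels"][y0-5:y1+5,x0-5:x1+5,::-1],None,fx=5,fy=5,interpolation=0))
o=readout.get_obs();print(Ro.from_rotvec(o["orientation"]).as_matrix().round(3))
E
```

```text
top yellow [192.60752688 229.5       ] [185 222  18  18 186] [481.54899392 253.36192628  70.        ] red [312.71428571 197.5       ] [311 196   4   4  14] [580.34909517 -87.23504904  84.        ]
blue [249 194  71  24 562] [282.95907473 205.83629893] [555.93942833  -2.9857004   70.        ]
blue [202 214  35  16 283] [219.33215548 221.54770318] [506.18651333 177.98689846  70.        ]
side yellow [278.12105263 285.62105263] [273 276  11  22 190] [488.69173258 259.93564174  70.        ] red [264.25  187.125] [263 186   3   4   8] [582.89928782 -83.55779087  84.        ]
blue [262 190  13  48 331] [267.87613293 214.3776435 ] [555.31516539  16.66639772  70.        ]
blue [270 246  11  29 224] [274.66517857 260.43303571] [509.6882606  181.53254469  70.        ]
[[ 0.924  0.383 -0.   ]
 [ 0.383 -0.924  0.001]
 [-0.    -0.001 -1.   ]]
```

View pics/topc.png

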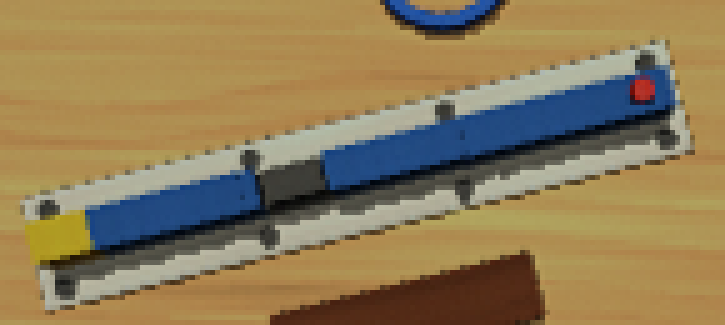

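```bash
python3 - <<'E'
from h import *
d=get_image("top")
f=lambda x,y,z:ray(d,(185+x/5-.4,180+y/5-.4),z)
c=np.array([f(*p,8) for p in((22,198),(47,312),(693,152),(668,40))]);print(c.round(1))
m=c.mean(0);a=(c[0]+c[1]-c[2]-c[3])/2;L=np.hypot(*a[:2]);a=a/L;print("plate mid",m,"dir",a,L,"yaw",np.degrees(np.arctan2(-a[0],a[1])))
for n,p in(("yellow",(59,235,70)),("yl end",(28,240,70)),("y/b",(90,228,70)),("notchR",(326,167,70)),("notchL",(259,190,70)),("pin",(643,90,84))):
    P=f(*p);print(n,P.round(1),"along",((P-m)@[a[0],a[1],0]).round(1),"across",((P-m)@[a[1],-a[0],0]).round(1))
E
```

```text
[[ 515.8  277.5    8. ]
 [ 448.   259.5    8. ]
 [ 553.4 -124.2    8. ]
 [ 621.1 -108.     8. ]]
plate mid [534.59618414  76.19812207   8.        ] dir [-0.26420909  0.96446542  0.        ] 398.7575038713141 yaw 15.319962188013204
yellow [490.1 242.9  70. ] along 172.5 across 1.1
yl end [486.8 260.5  70. ] along 190.3 across 2.6
y/b [494.5 225.4  70. ] along 154.5 across 0.8
notchR [532.9  91.6  70. ] along 15.3 across 2.4
notchL [518.7 129.6  70. ] along 55.7 across -1.2
pin [580.1 -88.6  84. ] along -171.0 across 0.3
```

Request:
{"fn": "step_arm", "kwargs": {"targets": [[[0.2,0.65,0,0,0,0.83,0],[0.2,0.65,0,0,0,0.83,0],[0.2,0.65,0,0,0,0.83,0],[0.2,0.65,0,0,0,0.83,0],[0.2,0.65,0,0,0,0.83,0]]]}}

```text
t: 0.88
ee_pos: [289.4, -413.8, 404.7]
orientation: [2.959, 1.054, 0.0]
ft_force: [1.0, -0.4, 0.7]
width: 41.5
grasp_force: 0.0
```

Request:
{"fn": "step_arm", "kwargs": {"targets": [[[0.2,0.65,0,0,0,0.83,0],[0.2,0.65,0,0,0,0.83,0],[0.2,0.65,0,0,0,0.83,0],[0.2,0.65,0,0,0,0.83,0],[0.2,0.65,0,0,0,0.83,0]]]}}

```text
t: 1.5
ee_pos: [339.4, -251.3, 404.7]
orientation: [2.776, 1.47, 0.0]
ft_force: [0.4, -0.4, 0.1]
width: 0.7
grasp_force: 0.0
```

Request:
{"fn": "step_arm", "kwargs": {"targets": [[[0.2,0.65,0,0,0,0.83,0],[0.2,0.65,0,0,0,0.83,0],[0.2,0.65,0,0,0,0.83,0],[0.2,0.65,0,0,0,0.83,0],[0.2,0.65,0,0,0,0.83,0]]]}}

```text
t: 2.12
ee_pos: [389.4, -88.8, 404.8]
orientation: [2.535, 1.856, 0.0]
ft_force: [0.2, -0.7, 0.6]
width: 0.4
grasp_force: 0.0
```

Request:
{"fn": "step_arm", "kwargs": {"targets": [[[0.2,0.65,0,0,0,0.83,0],[0.2,0.65,0,0,0,0.83,0],[0.2,0.65,0,0,0,0.83,0],[0.2,0.65,0,0,0,0.83,0],[0.2,0.65,0,0,0,0.83,0]]]}}

```text
t: 2.75
ee_pos: [439.5, 73.8, 404.8]
orientation: [2.24, 2.202, 0.0]
ft_force: [0.4, 0.2, 0.2]
width: 0.4
grasp_force: 0.0
```

Request:
{"fn": "step_arm", "kwargs": {"targets": [[[0.2,0.65,0,0,0,0.83,0],[0.2,0.65,0,0,0,0.83,0],[0.2,0.65,0,0,0,0.83,0],[0.2,0.65,0,0,0,0.83,0],[0,0,0,0,0,0,0]]]}}

```text
t: 3.38
ee_pos: [479.7, 204.2, 404.6]
orientation: [1.97, 2.447, 0.001]
ft_force: [0.9, -1.4, 0.5]
width: 0.7
grasp_force: 0.0
```

Request:
{"fn": "step_arm", "kwargs": {"targets": [[[0.05,0.2,-0.5,0,0,0.15,0],[0.05,0.2,-0.5,0,0,0.15,0],[0.05,0.2,-0.6,0,0,0.15,0],[0.05,0.18,-0.5,0,0,0.15,0],[0,0,-0.5,0,0,0.15,0]]]}}

```text
t: 4.0
ee_pos: [489.2, 241.1, 273.9]
orientation: [1.909, 2.495, -0.0]
ft_force: [-0.3, 0.2, -0.2]
width: 0.1
grasp_force: 0.0
```

Request:
{"fn": "step_arm", "kwargs": {"targets": [[[0,0,-0.1,0,0,0,0],[0,0,0,0,0,0,0],[0,0,0,0,0,0,0],[0,0,0,0,0,0,0],[0,0,0,0,0,0,0]]]}}

```text
t: 4.62
ee_pos: [489.4, 241.6, 270.2]
orientation: [1.908, 2.495, 0.001]
ft_force: [0.0, 0.7, 0.1]
width: 0.3
grasp_force: 0.0
```

```bash
python3 - <<'E'
from h import *
im=[cv2.resize(get_image(n)["pixels"][y:y+120,x:x+130,::-1],None,fx=3,fy=3) for n,x,y in(("top",150,160),("side",215,195))]
cv2.imwrite("pics/a.png",np.hstack(im));print(readout.get_obs()["ft_force"])
E
```

```text
[ 0.08708738 -0.92119416 -0.09665092]
```

View pics/a.png

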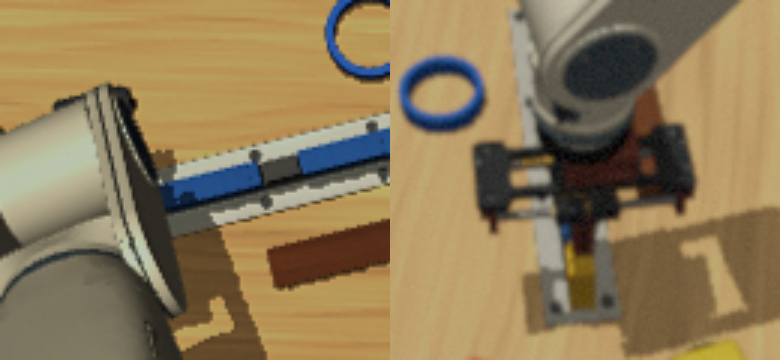

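The picture shows the closed fingers above the yellow end (side crop about 580,255). Next I descend to touch.

Request:
{"fn": "step_arm", "kwargs": {"targets": [[[0,0,-0.1,0,0,0,0],[0,0,-0.1,0,0,0,0],[0,0,-0.06,0,0,0,0],[0,0,-0.04,0,0,0,0],[0,0,0,0,0,0,0]]]}}

```text
t: 5.35
ee_pos: [489.2, 241.6, 254.4]
orientation: [-1.908, -2.495, 0.001]
ft_force: [-1.2, 0.3, 0.0]
width: 0.4
grasp_force: 0.0
```

Request:
{"fn": "step_arm", "kwargs": {"targets": [[[0,0,-0.02,0,0,0,0],[0,0,0,0,0,0,0],[0,0,-0.01,0,0,0,0],[0,0,0,0,0,0,0],[0,0,0,0,0,0,0]]]}}

```text
t: 5.98
ee_pos: [489.3, 241.6, 253.2]
orientation: [1.908, 2.495, 0.0]
ft_force: [1.0, -0.1, -0.8]
width: 0.3
grasp_force: 0.0
```

Request:
{"fn": "step_arm", "kwargs": {"targets": [[[0,0,-0.02,0,0,0,0],[0,0,0,0,0,0,0],[0,0,-0.01,0,0,0,0],[0,0,0,0,0,0,0],[0,0,0,0,0,0,0]]]}}

```text
t: 6.6
ee_pos: [489.3, 241.7, 252.3]
orientation: [1.908, 2.495, 0.0]
ft_force: [-2.0, -1.4, 10.0]
width: 0.7
grasp_force: 4.4
```

Request:
{"fn": "step_arm", "kwargs": {"targets": [[[0.01,-0.04,0.004,0,0,0,0],[0.02,-0.08,0,0,0,0,0],[0.02,-0.08,0,0,0,0,0],[0.02,-0.08,0,0,0,0,0],[0.02,-0.08,0,0,0,0,0]]]}}

```text
t: 7.22
ee_pos: [494.2, 224.0, 252.4]
orientation: [1.909, 2.495, 0.003]
ft_force: [-2.2, 3.9, 6.2]
width: 0.5
grasp_force: 2.8
```

Request:
{"fn": "step_arm", "kwargs": {"targets": [[[0.02,-0.08,0,0,0,0,0],[0.024,-0.08,0,0,0,0,0],[0.022,-0.08,0,0,0,0,0],[0.022,-0.08,0,0,0,0,0],[0.022,-0.08,0,0,0,0,0]]]}}

```text
t: 7.85
ee_pos: [499.6, 204.0, 252.4]
orientation: [1.909, 2.495, 0.003]
ft_force: [-1.1, 4.7, 6.2]
width: 0.8
grasp_force: 3.0
```

Request:
{"fn": "step_arm", "kwargs": {"targets": [[[0.022,-0.08,0,0,0,0,0],[0.022,-0.08,0,0,0,0,0],[0.022,-0.08,0,0,0,0,0],[0.022,-0.08,0,0,0,0,0],[0.022,-0.08,0,0,0,0,0]]]}}

```text
t: 8.48
ee_pos: [505.1, 184.0, 252.4]
orientation: [1.909, 2.495, 0.003]
ft_force: [-2.1, 5.5, 6.1]
width: 0.0
grasp_force: 3.1
```

Request:
{"fn": "step_arm", "kwargs": {"targets": [[[0.022,-0.08,0,0,0,0,0],[0.022,-0.08,0,0,0,0,0],[0.022,-0.08,0,0,0,0,0],[0.022,-0.08,0,0,0,0,0],[0.022,-0.08,0,0,0,0,0]]]}}

```text
t: 9.1
ee_pos: [510.6, 163.9, 252.3]
orientation: [1.909, 2.495, 0.002]
ft_force: [-0.8, 5.6, 6.7]
width: 0.4
grasp_force: 3.2
```

Request:
{"fn": "step_arm", "kwargs": {"targets": [[[0.011,-0.04,0,0,0,0,0],[0.011,-0.04,0,0,0,0,0],[0.011,-0.04,0,0,0,0,0],[0.011,-0.04,0,0,0,0,0],[0.011,-0.04,0,0,0,0,0]]]}}

```text
t: 9.72
ee_pos: [513.3, 154.0, 252.4]
orientation: [1.909, 2.495, 0.002]
ft_force: [-2.1, 5.0, 6.4]
width: 0.3
grasp_force: 3.3
```

Request:
{"fn": "step_arm", "kwargs": {"targets": [[[0.011,-0.04,0,0,0,0,0],[0.011,-0.04,0,0,0,0,0],[0.011,-0.04,0,0,0,0,0],[0.011,-0.04,0,0,0,0,0],[0.011,-0.04,0,0,0,0,0]]]}}

```text
t: 10.35
ee_pos: [516.0, 144.0, 252.4]
orientation: [1.909, 2.495, 0.002]
ft_force: [-2.3, 5.5, 6.9]
width: 0.5
grasp_force: 3.3
```

Request:
{"fn": "step_arm", "kwargs": {"targets": [[[0.011,-0.04,0,0,0,0,0],[0.011,-0.04,0,0,0,0,0],[0.011,-0.04,0,0,0,0,0],[0.011,-0.04,0,0,0,0,0],[0.011,-0.04,0,0,0,0,0]]]}}

```text
t: 10.98
ee_pos: [518.7, 134.0, 252.3]
orientation: [1.909, 2.495, 0.002]
ft_force: [-1.4, 5.3, 7.0]
width: 0.2
grasp_force: 3.3
```

Request:
{"fn": "step_arm", "kwargs": {"targets": [[[0.0055,-0.02,0,0,0,0,0],[0.0055,-0.02,0,0,0,0,0],[0.0055,-0.02,0,0,0,0,0],[0.0055,-0.02,0,0,0,0,0],[0.0055,-0.02,0,0,0,0,0]]]}}

```text
t: 11.6
ee_pos: [520.1, 129.0, 252.3]
orientation: [-1.909, -2.495, -0.002]
ft_force: [-2.3, 4.9, 6.2]
width: 0.4
grasp_force: 3.2
```

Request:
{"fn": "step_arm", "kwargs": {"targets": [[[0.0055,-0.02,0,0,0,0,0],[0.0055,-0.02,0,0,0,0,0],[0.0055,-0.02,0,0,0,0,0],[0.0055,-0.02,0,0,0,0,0],[0.0055,-0.02,0,0,0,0,0]]]}}

```text
t: 12.22
ee_pos: [521.4, 124.0, 252.2]
orientation: [-1.909, -2.495, -0.002]
ft_force: [-1.8, 5.1, 6.2]
width: 0.5
grasp_force: 2.8
```

Request:
{"fn": "step_arm", "kwargs": {"targets": [[[0.0055,-0.02,0,0,0,0,0],[0.0055,-0.02,0,0,0,0,0],[0.0055,-0.02,0,0,0,0,0],[0.0055,-0.02,0,0,0,0,0],[0.0055,-0.02,0,0,0,0,0]]]}}

```text
t: 12.85
ee_pos: [522.4, 118.2, 251.5]
orientation: [-1.908, -2.496, 0.002]
ft_force: [-1.0, 0.1, -0.4]
width: 0.7
grasp_force: 0.0
```

Force vanished, so the notch is felt. I'll centre in it, then press.

Request:
{"fn": "step_arm", "kwargs": {"targets": [[[0.011,-0.04,0,0,0,0,0],[0.011,-0.04,0,0,0,0,0],[0.011,-0.04,0,0,0,0,0],[0.008,-0.03,0,0,0,0,0],[0,0,0,0,0,0,0]]]}}

```text
t: 13.48
ee_pos: [524.7, 111.0, 251.9]
orientation: [1.909, 2.495, 0.0]
ft_force: [0.6, -0.7, 0.2]
width: 0.5
grasp_force: 0.0
```

Request:
{"fn": "step_arm", "kwargs": {"targets": [[[0,0,-0.04,0,0,0,0],[0,0,-0.04,0,0,0,0],[0,0,-0.03,0,0,0,0],[0,0,-0.02,0,0,0,0],[0,0,0,0,0,0,0]]]}}

```text
t: 14.1
ee_pos: [524.6, 111.1, 245.3]
orientation: [-1.908, -2.495, 0.0]
ft_force: [-0.3, 0.4, 0.2]
width: 0.4
grasp_force: 0.0
```

Request:
{"fn": "step_arm", "kwargs": {"targets": [[[0,0,-0.02,0,0,0,0],[0,0,-0.02,0,0,0,0],[0,0,-0.02,0,0,0,0],[0,0,-0.02,0,0,0,0],[0,0,0,0,0,0,0]]]}}

```text
t: 14.72
ee_pos: [524.7, 111.1, 241.4]
orientation: [1.908, 2.495, 0.0]
ft_force: [-2.0, -0.2, 4.8]
width: 0.6
grasp_force: 2.0
```

Request:
{"fn": "step_arm", "kwargs": {"targets": [[[0,0,-0.02,0,0,0,0],[0,0,-0.02,0,0,0,0],[0,0,-0.02,0,0,0,0],[0,0,-0.02,0,0,0,0],[0,0,0,0,0,0,0]]]}}

```text
t: 15.35
ee_pos: [524.8, 111.1, 237.2]
orientation: [1.908, 2.495, 0.0]
ft_force: [-0.1, -0.5, 3.0]
width: 0.4
grasp_force: 1.3
```

Request:
{"fn": "step_arm", "kwargs": {"targets": [[[0,0,-0.01,0,0,0,0],[0,0,-0.01,0,0,0,0],[0,0,-0.01,0,0,0,0],[0,0,0,0,0,0,0],[0,0,0,0,0,0,0]]]}}

```text
t: 15.98
ee_pos: [524.8, 111.1, 236.3]
orientation: [1.908, 2.495, 0.0]
ft_force: [-0.9, -0.3, 10.3]
width: 0.5
grasp_force: 4.6
```

Request:
{"fn": "step_arm", "kwargs": {"targets": [[[0,0,-0.006,0,0,0,0],[0,0,0,0,0,0,0],[0,0,0,0,0,0,0],[0,0,0,0,0,0,0],[0,0,0,0,0,0,0]]]}}

```text
t: 16.6
ee_pos: [524.7, 111.1, 236.3]
orientation: [1.908, 2.495, 0.0]
ft_force: [-2.7, -0.4, 11.7]
width: 0.6
grasp_force: 6.2
```

Solid stop at 16 mm depth with force above the drag: the catch is home. I'll withdraw straight up and then back.

Request:
{"fn": "step_arm", "kwargs": {"targets": [[[0,0,0.1,0,0,0,0],[0,0,0.2,0,0,0,0],[0,0,0.5,0,0,0,0],[0,0,0.8,0,0,0,0],[0,0,0.8,0,0,0,0]]]}}

```text
t: 17.23
ee_pos: [524.4, 111.1, 356.8]
orientation: [-1.908, -2.495, 0.001]
ft_force: [0.8, 0.4, 0.6]
width: 0.4
grasp_force: 0.0
```

Request:
{"fn": "step_arm", "kwargs": {"targets": [[[-0.2,-0.6,0.8,0,0,0,0],[-0.3,-0.8,0,0,0,0,0],[-0.3,-0.8,0,0,0,0,0],[-0.3,-0.8,0,0,0,0,0],[-0.3,-0.8,0,0,0,0,0]]]}}

```text
t: 17.85
ee_pos: [453.9, -80.0, 396.0]
orientation: [1.908, 2.495, 0.0]
ft_force: [0.3, -0.9, 1.0]
width: 0.4
grasp_force: 0.0
```

Request:
{"fn": "step_arm", "kwargs": {"targets": [[[-0.3,-0.8,0,0,0,0,0],[-0.3,-0.8,0,0,0,0,0],[0,-0.8,0,0,0,0,0],[0,-0.4,0,0,0,0,0],[0,0,0,0,0,0,0]]]}}

```text
t: 18.48
ee_pos: [424.7, -219.5, 395.6]
orientation: [-1.911, -2.493, -0.0]
ft_force: [-0.3, 0.2, 0.0]
width: 0.5
grasp_force: 0.0
```

```bash
python3 - <<'E'
from h import *
im=[cv2.resize(get_image(n)["pixels"][y:y+140,x:x+170,::-1],None,fx=2.3,fy=2.3,interpolation=0) for n,x,y in(("top",170,150),("side",200,170))]
cv2.imwrite("pics/b.png",np.hstack(im));o=readout.get_obs();print(o["t"],o["ee_pos"],o["qvel"].round(3))
for n,b in(("top",(300,190,325,210)),("side",(255,180,275,200))):
    d=get_image(n);r=blob(d,(0,150,60),(8,255,255),b);print(r[:2],ray(d,r[0],72))
E
```

```text
18.575 [ 424.61773306 -218.12124624  395.38945891] [ 0.013 -0.003  0.006 -0.001 -0.001 -0.003]
(array([312.63636364, 197.90909091]), array([311, 197,   4,   3,  11], dtype=int32)) [580.76679663 -87.77973795  72.        ]Traceback (most recent call last):
  File "<stdin>", line 5, in <module>
  File "h.py", line 9, in blob
    n,l,s,c=cv2.connectedComponentsWithStats(k); i=1+np.argmax(s[1:,4]); return c[i],s[i],np.argwhere(l==i)[:,::-1]
                                                     ~~~~~~~~~^^^^^^^^^
    return _wrapfunc(a, 'argmax', axis=axis, out=out, **kwds)
    return bound(*args, **kwds)
ValueError: attempt to get argmax of an empty sequence
```

View pics/b.png

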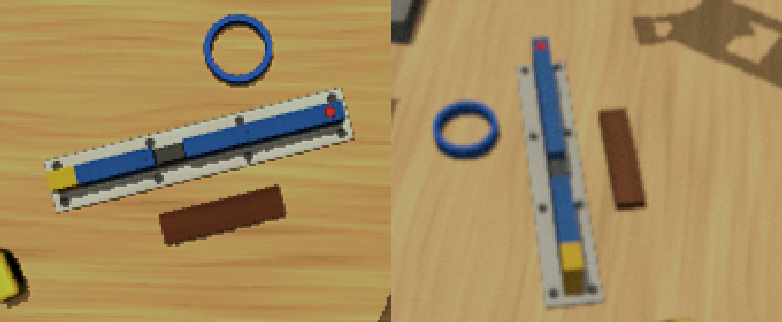

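The picture shows the pin almost flush (side crop about 541,46), the catch deep in the notch and the loose things unmoved. Handing in.

```bash
python3 -c "
from workcell import ctrl
print(ctrl.close_job())"
```

```text
the job is handed in; nothing more can be done
None
```

The catch is pressed fully home and stays down, the red stop now sits almost flush, the hand is clear, and the job is handed in at about 18.6 s with no verdict returned.

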